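# Open the spring-lid part case at the unpacking station

### The job

Open the wide part case so that the printed impeller in it can be taken out: press the release tab on its front down until the lid springs up, let the tab go, then push the lid up and over until it stays fully open. Leave the impeller in the case, the narrow case shut and everything else where it is; nothing has to be picked up.

Things in the scene. Friction and masses are not known exactly. Their poses are not given: they have to be found in the camera images.
- case_wide: wide part case: painted grey steel box 150 mm wide (y), 110 mm deep (x), 60 mm high, walls 5 mm, bolted to the bench, with a flat aluminium lid 7 mm thick (raised panel to 8.5 mm; about 160 g) hinged at the rear (+x) and a dark steel release tab at the middle of the front (-x). Origin at the centre of its underside, z up. It is the wider of two cases alike but for their width.
- wide_lid (a joint): lid of the wide case, hinge angle in rad: 0 shut and latched, about 0.48 popped (resting on its spring lifter), 1.9 fully open against its stop. It turns about the case's +y axis through point wide_hinge. Let go anywhere between 0.48 and about 1.5 it drops back to 0.48; past about 1.6 it falls on to 1.9 by itself. Its hinge is damped: it pops up within about 0.3 s.
- wide_tab (a joint): release tab of the wide case, rocker angle in rad: 0 at rest, 0.30 pressed to its stop (the pad is then about 9 mm lower). The hook lets go of the lid at about 0.15 to 0.20. A spring returns it.
- wide_tab_pad (a point): centre of the pressing area on top of the release tab of the wide case, 43 mm above the bench, 100 mm in front (-x) of the case's centre. The paddle is 44 mm wide (y), reaches 16 mm further out and 12 mm inward before it meets the lugs; the hook behind it rises to 69 mm above the bench, its front face 29 mm inward of this point at rest, up to 9 mm nearer when pressed. Pressing straight down takes about 2 N to start and 6 N at the stop.
- wide_lid_edge (a point): middle of the lower front edge of the lid of the wide case, 110 mm from the hinge axis (60 mm above the bench when shut). In the middle a tongue 24 mm wide sticks out 8 mm further. It moves with the lid; its x axis points from here to the hinge.
- wide_hinge (a point): middle of the lid's hinge axis of the wide case, 60 mm above the bench at the rear of the case; the axis is the case's y axis.
- case_narrow: narrow part case: painted grey steel box 90 mm wide (y), 110 mm deep (x), 60 mm high, walls 5 mm, bolted to the bench, with a flat aluminium lid 7 mm thick (raised panel to 8.5 mm; about 120 g) hinged at the rear (+x) and a dark steel release tab at the middle of the front (-x). Origin at the centre of its underside, z up. It is the narrower of two cases alike but for their width.
- narrow_lid (a joint): lid of the narrow case, hinge angle in rad: 0 shut and latched, about 0.48 popped (resting on its spring lifter), 1.9 fully open against its stop. It turns about the case's +y axis through point narrow_hinge. Let go anywhere between 0.48 and about 1.5 it drops back to 0.48; past about 1.6 it falls on to 1.9 by itself. Its hinge is damped: it pops up within about 0.3 s.
- narrow_tab (a joint): release tab of the narrow case, rocker angle in rad: 0 at rest, 0.30 pressed to its stop (the pad is then about 9 mm lower). The hook lets go of the lid at about 0.15 to 0.20. A spring returns it.
- narrow_tab_pad (a point): centre of the pressing area on top of the release tab of the narrow case, 43 mm above the bench, 100 mm in front (-x) of the case's centre. The paddle is 44 mm wide (y), reaches 16 mm further out and 12 mm inward before it meets the lugs; the hook behind it rises to 69 mm above the bench, its front face 29 mm inward of this point at rest, up to 9 mm nearer when pressed. Pressing straight down takes about 2 N to start and 6 N at the stop.
- narrow_lid_edge (a point): middle of the lower front edge of the lid of the narrow case, 110 mm from the hinge axis (60 mm above the bench when shut). In the middle a tongue 24 mm wide sticks out 8 mm further. It moves with the lid; its x axis points from here to the hinge.
- narrow_hinge (a point): middle of the lid's hinge axis of the narrow case, 60 mm above the bench at the rear of the case; the axis is the case's y axis.
- impeller: printed metal impeller, 52 mm across, 20 mm high, lying loose inside the wide case, hidden until the lid opens; origin at the centre of its underside
- spare_impeller: bystander: larger printed impeller, 64 mm across, 24 mm high, on the open bench; origin under its centre
- sample_jar: bystander: clear jar with black cap, 42 mm across, 62 mm high, standing between the cases; origin under its centre
- test_bar: bystander: upright round steel bar, 22 mm across, 50 mm high, between the cases; origin under its centre
- bracket: bystander: printed L-shaped bracket 50 x 30 x 35 mm high; origin under its centre
- brush: bystander: flat brush with wooden handle, lying on the bench to the robot's right, about 0.2 m long; origin under it
- dish: bystander: shallow round steel dish 70 mm across, 28 mm high, beyond the cases; origin under its centre

How it is judged:
By the outcome, as a careful person would: the job done as asked, in the order asked, and still so for the second after the job is handed in, with the robot touching nothing.
It also fails if it takes over 48 s, if anything falls off the work surface, if the arm or the gripper's body presses on something with over 40 N, if the wrist force passes 120 N, or if a joint passes its speed limit or range.

### The arm

A 6-joint arm with a two-finger parallel gripper is mounted at the origin on the work surface. World frame = base frame: x ahead of the robot, y to its left, z up, the work surface at z = 0. Lengths are in mm, angles in rad, forces in N, time in s.
With the tool pointing down it reaches from about 325 to 850 mm from the base axis. Payload 15.5 kg.
Tool frame: the origin (TCP) lies midway between the tips of the shut fingers; the grasp point (between the pads) lies behind it (env.pinch_z is the z of the grasp point in the tool frame, in mm); z points along the fingers, y is the direction in which the jaws open and shut (so a half turn about z gives the same grasp; the last joint's range is limited). The gripper opens to 91 mm and grips with 3 to 60 N. Pads are 32 mm wide; open, the fingers measure 118 mm over their backs; the gripper's body (76 mm by 178 mm) begins 60 mm behind the grasp point.
Start: joints at [-1.252, 0.494, 1.345, -0, 1.302, -0.096], TCP at [251.308, -572.25, 213.915] pointing down, gripper open.
Joint ranges: [-2.91, 2.91], [-0.82, 2.16], [0.22, 2.67], [-1.22, 4.37], [0.12, 2.79], [-3.08, 3.08]. Speed limits (rad/s): [1.89, 1.89, 2.57, 3.01, 3.01, 3.01].

### API

Orientations are given as a unit quaternion [x, y, z, w].
In Python, from cell import env, viewer, job_done, get_time, get_joint_positions, get_dq, get_joint_efforts, get_ee_pos, get_ee_rot, get_ft_force, get_ft_torque, get_opening gives the robot as it stands. Calls block until the motion is done:
- env.movep(position, orientation): joint-space move of the TCP to a pose.
- env.line_to(position, vel=150, rot=None, max_force=None): straight line of the TCP; rot=None keeps the orientation; vel is the mean speed in mm/s. With max_force (N) it stops when the force on the tool has changed by that much, and returns True; else False.
- env.set_joints(angles): joint-space move.
- env.grip(opening, f_grip=None): finger opening in mm; f_grip is the grip in N (None keeps the last); returns when the fingers have stopped.
- env.wait(seconds).
- env.solve_ik(position, orientation): joint angles nearest the present ones, or None.
- viewer.grab_frame(name): name is "scene" or "top" or "wrist"; returns (picture, depth): 384x512x3 uint8, red, green, blue; 384x512 float32, mm along the optical axis (not along the pixel's ray), 0 where there is no reading.
- viewer.calibration(name): a dict with "vertical_fov" (degrees; the focal length in pixels is half the picture's height over the tangent of half this angle, whatever the lens; pixels are square), "cx", "cy" (the principal point, pixels), "rvec" (rotation vector, rad) and "tvec" (3), from world to camera coordinates, as OpenCV has them. Camera axes: x right, y down, z forward; pixel columns grow to the right and rows downward; lengths in mm; the calibration is good to about 2 mm. A picture is of the moment at which its call begins: read the wrist's pose just before it. calibration takes no time and is no camera call; for the wrist camera it gives the pose at the moment of the call.
A pose or a line that the arm cannot do raises env.MotionError and nothing moves.
- job_done(): hands the job in, once; it reports no verdict.
Readings, each from a call of its own:
- get_time(): time.
- get_joint_positions(): joint angles.
- get_dq(): joint speeds.
- get_joint_efforts(): joint torques, N m.
- get_ee_pos(): TCP position.
- get_ee_rot(): TCP orientation.
- get_ft_force(): force on the tool from outside, world axes, zero at the start.
- get_ft_torque(): the same for the moment, N m.
- get_opening(): finger opening in mm.
Only numpy, scipy, OpenCV 4.12 (cv2) and the standard library are available. Lean on these libraries where they do the work, as an engineer would, in place of code of your own. Each camera call takes 0.05 s, during which the arm holds its last target.

## Working session

There is one attempt and no reset: what is moved stays moved. The work goes in short steps, each a Python script; the robot and the scene stay as the last script left them, time stands still between calls to the robot, and variables do not carry over. Pictures are saved under pics/ and viewed, and the job is handed in when it is done.

```bash
ls; mkdir -p pics; python3 - <<'E'
from cell import *
import cv2,numpy as np
for n in ["scene","top"]:
    p,d=viewer.grab_frame(n); cv2.imwrite(f"pics/{n}0.png",p[...,::-1]); np.savez(f"{n}0.npz",p=p,d=d)
    print(n,viewer.calibration(n),(d>0).mean())
print(get_time(),env.pinch_z,get_opening())
E
```

```text
pics
scene {'vertical_fov': 49.28310067037317, 'cx': 259.4048671089533, 'cy': 195.2186315209946, 'rvec': array([ 1.98223878,  1.42254023, -0.56041865]), 'tvec': array([-180.06521771, -346.28318483, 1578.10053442])} 0.9959564208984375
top {'vertical_fov': 57.91358810843877, 'cx': 255.64823679897208, 'cy': 191.41096993646377, 'rvec': array([ 2.12409224, -2.15106951,  0.1616539 ]), 'tvec': array([  -8.5354198 ,  574.42341891, 1047.87142288])} 0.9960734049479166
0.1 -18.8 91.27268267457477
```

View pics/scene0.png

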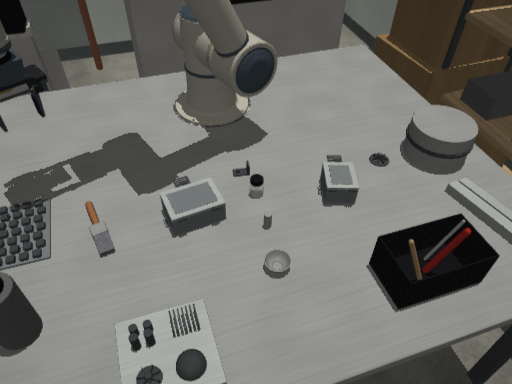

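View pics/top0.png

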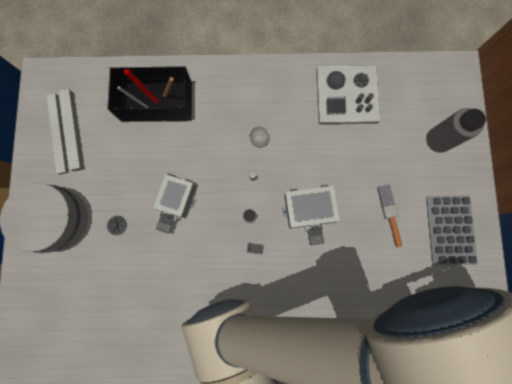

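The wide case is at about (312,206) in the top view with its tab at (316,235), and at (193,204) in the scene view. The narrow case is at (175,195) in the top view. Next I'll get metric positions from the depth images.

```bash
cat > h.py <<'E'
import cv2,numpy as np
def cloud(d,c):
    H,W=d.shape; f=H/2/np.tan(np.radians(c['vertical_fov'])/2)
    v,u=np.mgrid[:H,:W]; P=np.stack([(u-c['cx'])/f*d,(v-c['cy'])/f*d,d],-1)
    R=cv2.Rodrigues(c['rvec'])[0]
    return (P-c['tvec'].ravel())@R
E
python3 - <<'E'
from cell import *
from h import *
for n in ["top","scene"]:
    z=np.load(n+"0.npz"); P=cloud(z['d'].astype(float),viewer.calibration(n)); p=z['p']
    u0,v0,u1,v1=dict(top=(275,178,348,250),scene=(155,172,232,235))[n]
    Q=P[v0:v1,u0:u1].reshape(-1,3); C=p[v0:v1,u0:u1].reshape(-1,3)
    bench=P[280:300,60:120].reshape(-1,3)if n=="top" else P[120:140,300:330].reshape(-1,3); print(n,"bench z",np.median(bench[:,2]))
    print(np.histogram(Q[:,2],bins=np.arange(-10,90,5)))
    L=Q[(Q[:,2]>61)&(Q[:,2]<76)]
    r=cv2.minAreaRect(L[:,:2].astype(np.float32)); print("lid",r,np.median(L[:,2]),len(L))
    # flat panel/lid, exclude hook/hinge by erosion: largest connected comp
    m=((P[...,2]>61)&(P[...,2]<76)).astype(np.uint8); mm=np.zeros_like(m); mm[v0:v1,u0:u1]=m[v0:v1,u0:u1]
    mm=cv2.morphologyEx(mm,cv2.MORPH_OPEN,np.ones((9,9)))
    L=P[mm>0]; print("opened",cv2.minAreaRect(L[:,:2].astype(np.float32)),L.mean(0))
    T=Q[(Q[:,2]>30)&(Q[:,2]<54)&(Q[:,0]<L[:,0].min()+5)]
    print("tab",len(T),T.mean(0) if len(T) else 0, cv2.minAreaRect(T[:,:2].astype(np.float32)) if len(T)>3 else 0)
z=np.load("top0.npz")['p']; cv2.imwrite("pics/topz.png",cv2.resize(z[170:255,140:350,::-1],None,fx=3.8,fy=3.8,interpolation=cv2.INTER_CUBIC))
z=np.load("scene0.npz")['p']; cv2.imwrite("pics/scz.png",cv2.resize(z[140:250,150:290,::-1],None,fx=5,fy=5,interpolation=cv2.INTER_CUBIC))
E
```

```text
top bench z 0.20748731563426237
(array([  27, 1552, 1443,   51,    7,    8,    5,    9,    8,   22,  190,
         61,   12,   13,  210, 1373,  241,    0,    0]), array([-10,  -5,   0,   5,  10,  15,  20,  25,  30,  35,  40,  45,  50,
        55,  60,  65,  70,  75,  80,  85]))
lid ((518.1522827148438, -188.31256103515625), (131.42518615722656, 151.39781188964844), 7.135539531707764) 67.73580840685246 1819
opened ((524.5467529296875, -187.59762573242188), (113.7307357788086, 150.73231506347656), 6.3272385597229) [ 523.00456756 -188.08696187   67.6977072 ]
tab 257 [ 435.18720866 -196.61788786   43.25283932] ((437.78253173828125, -177.6646270751953), (89.32843780517578, 58.555179595947266), 89.39945983886719)
scene bench z -1.2119808681327673
(array([  14, 1373,  785,   76,   76,   73,   68,   78,   75,   79,  164,
         82,   48,   79,  267, 1409,   87,    0,    0]), array([-10,  -5,   0,   5,  10,  15,  20,  25,  30,  35,  40,  45,  50,
        55,  60,  65,  70,  75,  80,  85]))
lid ((524.096923828125, -188.59735107421875), (135.08518981933594, 150.33694458007812), 6.756814956665039) 67.1304343073393 1751
opened ((526.3070678710938, -188.8740997314453), (121.18187713623047, 149.18264770507812), 6.951802730560303) [ 532.61472362 -193.63000323   67.18634184]
tab 97 [ 427.18770137 -202.54572868   42.04467733] ((429.7694091796875, -199.88876342773438), (37.09125518798828, 43.85561752319336), 7.498047351837158)
```

View pics/topz.png

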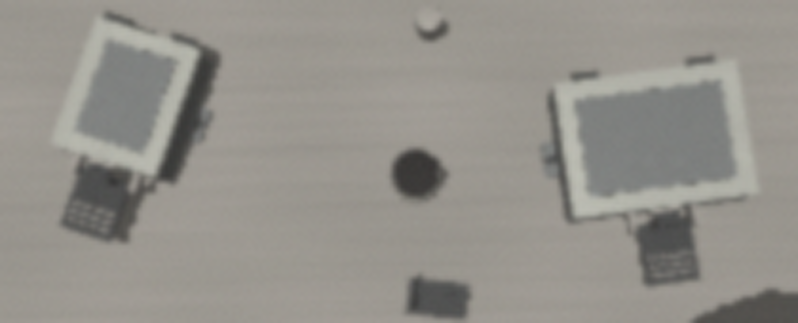

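View pics/scz.png

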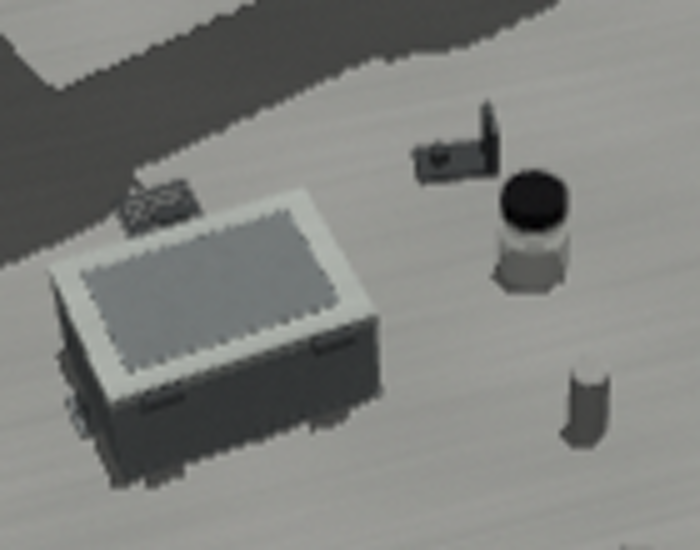

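Taking the two views together, the wide case's centre is at about (525,-188.5), yawed about 6.8°. The tab pad comes out at about (426,-200), matching the tab blob at (428,-201). I'll press with the fingers shut, the jaw axis along the case's y and the tool tilted slightly outward.

```bash
cat >> h.py <<'E'
from scipy.spatial.transform import Rotation as Ro
C=np.array([525.3,-188.4]); YAW=np.radians(6.8)
ex=np.array([np.cos(YAW),np.sin(YAW),0]); ey=np.array([-np.sin(YAW),np.cos(YAW),0])
def W(x,z,y=0): return np.array([C[0],C[1],0])+x*ex+y*ey+np.array([0,0,z])
def Q(t):
    z=np.sin(t)*ex-np.cos(t)*np.array([0,0,1]); y=-ey; x=np.cross(y,z)
    return Ro.from_matrix(np.stack([x,y,z],1)).as_quat()
E
python3 - <<'E'
from cell import *
from h import *
print(env.solve_ik(W(-106,90),Q(.2)), env.solve_ik(W(54,125),Q(.5)),get_time())
env.grip(0)
env.movep(W(-106,130),Q(.2))
env.line_to(W(-106,60),150)
print(get_ee_pos(),get_time(),get_ft_force())
p,d=viewer.grab_frame("scene"); cv2.imwrite("pics/a.png",cv2.resize(p[110:260,110:310,::-1],None,fx=4,fy=4))
E
```

```text
[-0.68477269  0.41425682  2.01069905  0.25897053  0.59243638  0.56107161] [-0.58732968  0.46377784  1.89608896  0.71348359  0.49527543  0.27754243] 0.1
[ 420.20251782 -201.43373147   60.27233907] 3.6167 [ 0.6928716   0.49501854 -0.27828577]
```

View pics/a.png

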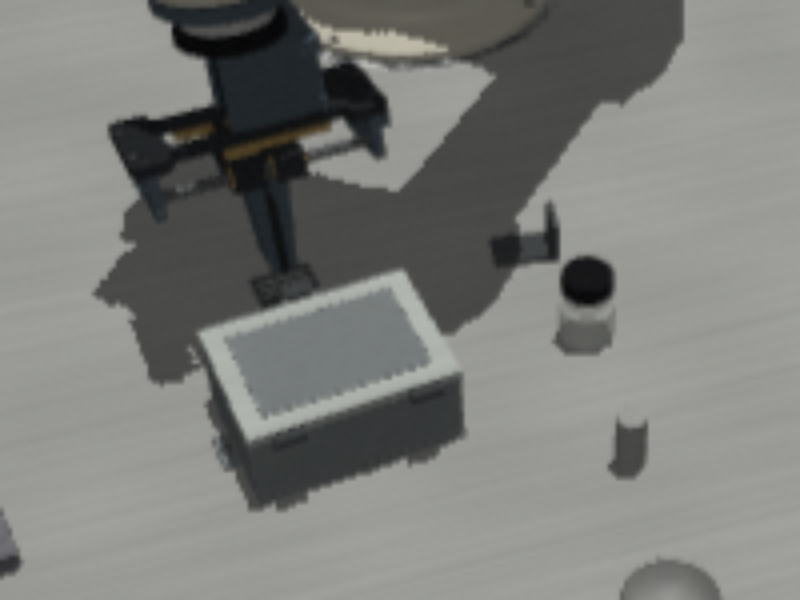

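The shut fingertips are directly over the paddle at about (285,275), with the jaw axis along its width. Next I'll press, check that the lid pops, and release.

```bash
python3 - <<'E'
from cell import *
from h import *
r=env.line_to(W(-106,30),30,max_force=12)
print(r,get_ee_pos(),get_ft_force(),get_time())
env.wait(0.5)
print(get_ft_force())
p,d=viewer.grab_frame("scene"); cv2.imwrite("pics/b.png",cv2.resize(p[110:260,110:310,::-1],None,fx=4,fy=4))
E
```

```text
True [ 420.49274269 -201.06453032   32.78518884] [-3.84025171  1.24846465 20.76063285] 4.5167
[-1.75124692  1.19283958 16.09380515]
```

View pics/b.png

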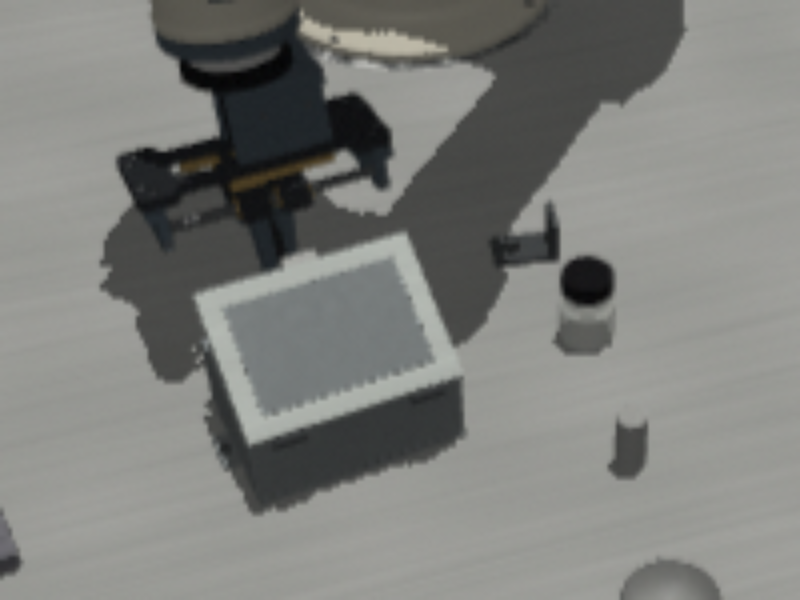

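The lid has popped: its front edge is raised and the tongue shows at about (300,260). Next I'll let the tab go, back off, and tilt ready to push.

```bash
python3 - <<'E'
from cell import *
from h import *
env.line_to(W(-112,60),80)
env.line_to(W(-115,90),100,rot=Q(.5))
print(get_ee_pos(),get_ft_force(),get_time())
p,d=viewer.grab_frame("scene"); cv2.imwrite("pics/c.png",cv2.resize(p[110:260,110:310,::-1],None,fx=4,fy=4))
P=cloud(d.astype(float),viewer.calibration("scene"))[172:235,155:232].reshape(-1,3)
c=(P-W(0,0)); L=np.stack([c@ex,c@ey,P[:,2]],1)
for a in range(-60,60,15):
    s=L[(abs(L[:,0]-a)<3)&(L[:,2]>62)&(abs(L[:,1])<60)&(L[:,2]<130)]; print(a,len(s),np.median(s[:,2]) if len(s) else 0)
E
```

```text
[ 411.08340498 -202.03712414   89.71629532] [-0.6172231  -0.13383638  0.04387635] 6.65
-60 0 0
-45 18 113.38096082175309
-30 96 109.1041227159296
-15 102 103.55681990064008
0 107 96.16648510700533
15 106 89.13307855775257
30 110 82.05078347306534
45 133 74.49310584752375
```

View pics/c.png

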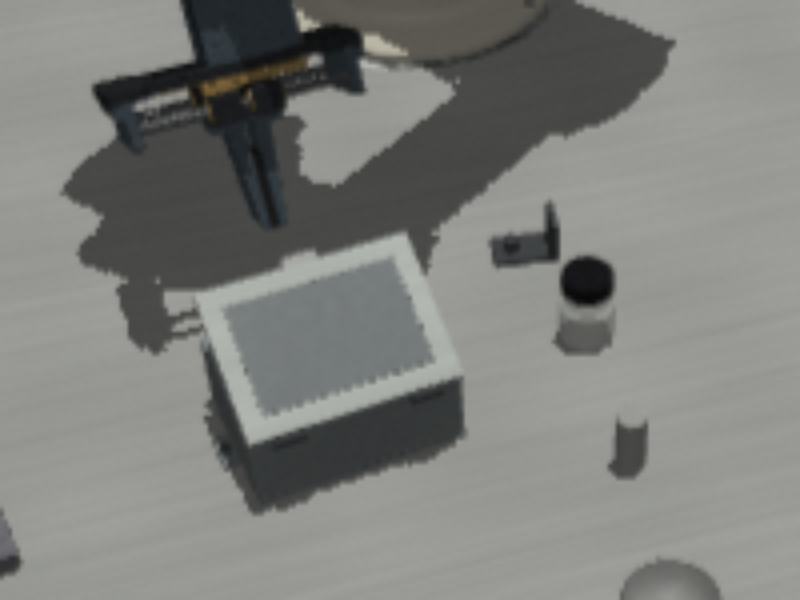

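The lid rests popped, about 113 mm high at its front as modelled, and the tab is free. Next I'll push in stages with a force guard.

```bash
python3 - <<'E'
from cell import *
from h import *
def rel():
    p=get_ee_pos()-W(0,0); return np.round([p@ex,p@ey,p[2]],1)
for w,v in [((-66,86),80),((-30,98),50),((0,112),60)]:
    r=env.line_to(W(*w),v,max_force=25); print(r,rel(),np.round(get_ft_force(),1),get_time())
    if r: break
p,d=viewer.grab_frame("scene"); cv2.imwrite("pics/d.png",cv2.resize(p[110:260,110:310,::-1],None,fx=4,fy=4))
E
```

```text
False [-66.3   0.3  85.9] [ 0.   0.3 -0.1] 7.4667
False [-30.3   0.   97.9] [-0.6 -0.7 -0.5] 8.375
False [-3.000e-01  1.000e-01  1.118e+02] [-0.5 -0.8 -1.2] 9.075
```

View pics/d.png

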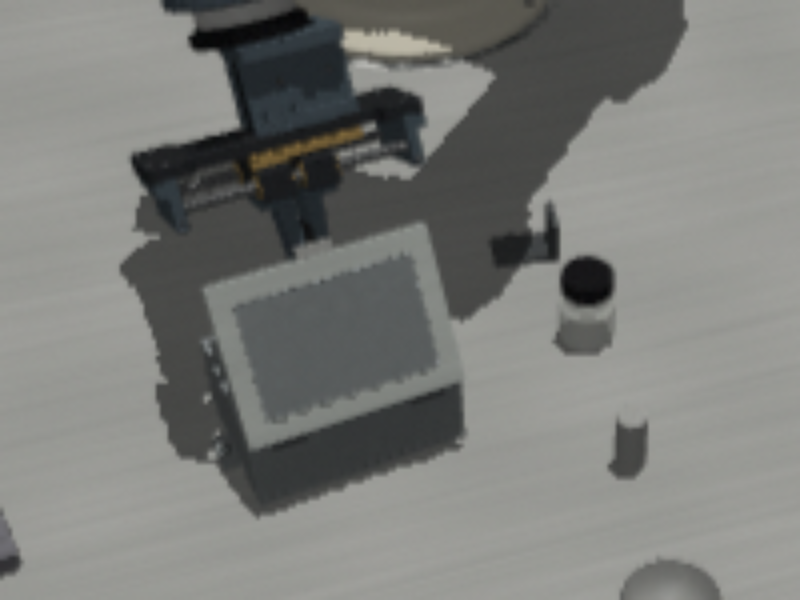

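The lid is rising: the tongue is at (313,248) on the fingers' front face, and the force is only about 1.5 N. I'll carry on pushing.

```bash
python3 - <<'E'
from cell import *
from h import *
def rel():
    p=get_ee_pos()-W(0,0); return np.round([p@ex,p@ey,p[2]],1)
for w,v in [((30,120),60),((50,126),50)]:
    r=env.line_to(W(*w),v,max_force=25); print(r,rel(),np.round(get_ft_force(),1),get_time())
    if r: break
p,d=viewer.grab_frame("scene"); cv2.imwrite("pics/e.png",cv2.resize(p[110:260,110:310,::-1],None,fx=4,fy=4))
E
```

```text
False [2.970e+01 1.000e-01 1.198e+02] [0.2 0.4 0.1] 9.7917
False [ 49.7   0.2 125.9] [-0.7  0.2  0.2] 10.3583
```

View pics/e.png

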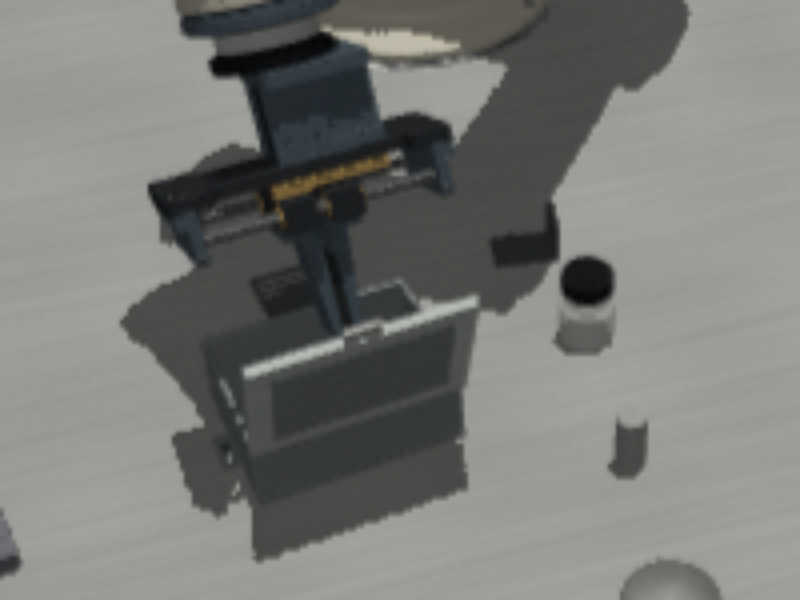

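The lid is about upright, with its edge running from (250,370) to (475,300). I'll push a little further so it's clearly past the tipping point, then withdraw.

```bash
python3 - <<'E'
from cell import *
from h import *
def rel():
    p=get_ee_pos()-W(0,0); return np.round([p@ex,p@ey,p[2]],1)
r=env.line_to(W(66,128),40,max_force=8); print(r,rel(),np.round(get_ft_force(),1),get_time())
env.line_to(W(20,140),120)
env.line_to(W(-60,230),180)
env.line_to(W(-170,260),180)
env.wait(.5)
print(get_ft_force(),get_time())
for n in ["scene","top"]:
    p,d=viewer.grab_frame(n); a=dict(scene=(110,260,110,310),top=(120,270,150,350))[n]
    cv2.imwrite(f"pics/f_{n}.png",cv2.resize(p[a[0]:a[1],a[2]:a[3],::-1],None,fx=4,fy=4))
    cv2.imwrite(f"pics/full_{n}.png",p[...,::-1])
    P=cloud(d.astype(float),viewer.calibration(n)).reshape(-1,3); c=P-W(0,0); L=np.stack([c@ex,c@ey,P[:,2]],1)
    s=L[(abs(L[:,1])<70)&(L[:,0]>45)&(L[:,0]<130)&(L[:,2]>90)&(L[:,2]<185)]
    for z in range(90,180,15):
        t=s[abs(s[:,2]-z)<5]; print(n,z,len(t),np.median(t[:,0]) if len(t) else '')
E
```

```text
True [ 66.2   0.  127.5] [-5.6 -2.4  2.9] 10.875
[ 0.53883759 -0.22297628  0.34346649] 13.525
scene 90 42 76.84459794964187
scene 105 96 81.08448093540301
scene 120 92 86.0415402672719
scene 135 102 91.49333653326626
scene 150 126 95.43184713980264
scene 165 155 96.12971517986865
top 90 43 64.55044747207435
top 105 79 68.65856159246961
top 120 81 73.80944801253443
top 135 85 79.23864752546059
top 150 91 84.09872082688176
top 165 130 90.57224246273378
```

View pics/f_scene.png

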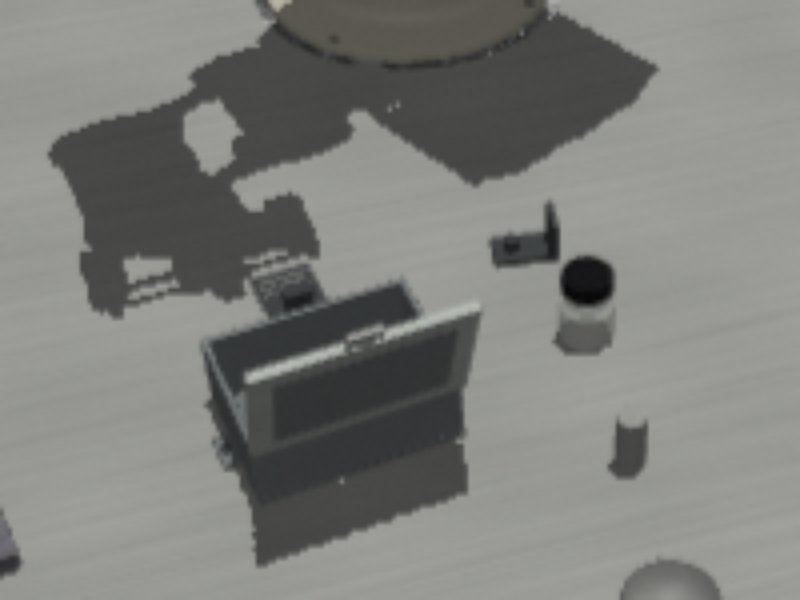

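View pics/f_top.png

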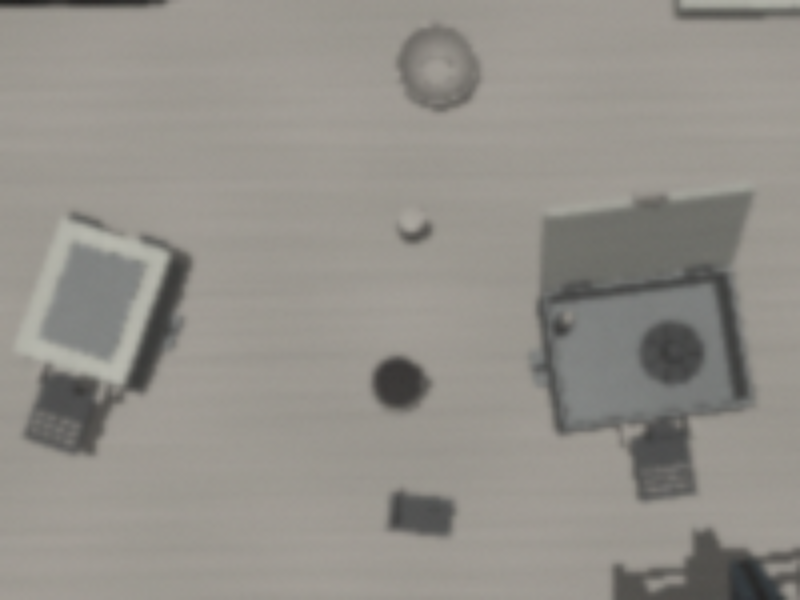

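The lid leans back past vertical: the fitted slope of 26 mm in 75 mm gives about 1.90 rad, which is on the stop. The impeller is visible inside at (672,350), the tab is up, and the narrow case is still shut. Handing in.

```bash
python3 -c "
from cell import *
job_done(); print(get_time())"
```

```text
the job is handed in; nothing more can be done
the job is handed in; nothing more can be done
```

The wide case is open and its lid stays fully back; I handed the job in at about 13.6 s, with the robot clear of everything.

- **What I did:** I pressed the release tab with shut fingers. The press stopped on its force guard at a peak of about 21 N, and the lid popped. I let the tab go and pushed the lid up by its tongue and underside until it reached its stop. The push needed only about 1.5 N until the lid met its stop, where the guard ended it at about 6 N.
- **Last checks:** The lid angle measured about 1.90 rad from the top view's depth after the gripper had withdrawn. The tab looks back at rest, and the impeller lies in the case. The narrow case is shut, and the bracket, jar, test bar and dish look unmoved. I did not check the brush and spare impeller up close, but the arm never went near them.
- **Disagreement:** In the scene view, the upright lid sits about 12 mm further back than in the top view at most heights. That view sees the outer face of the lid and the top view the inner one, so its thickness (about 9 mm) explains most of the gap. The scene view's slope flattens near the lid's top edge, so I took the angle from the top view.

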